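Unlatch the tube incubator and hold its lid open at 40 degrees

TASK

Slide the latch on the front of the tube incubator sideways all the way to its open end, then take the lid by its handle, raise it to 40 degrees from shut and keep holding it there with the gripper, steady, so that a colleague can reach the tubes: the lid falls shut by itself, so the program finishes while still holding it. Leave the flask, the bottle and the tube rack beside the incubator where they stand.

Things in the scene. Friction and masses are not known exactly. Their poses are not given: they have to be found in the camera images.
- incubator: White box 240 mm deep (its x), 300 mm wide (its y) and 135 mm high, fixed to the bench; origin at the centre of its underside, z up. Its front faces its own -x, roughly towards the robot; it carries the latch and a small dark display. Inside, tubes in a metal block stay below the rim. A grey lid 240 x 300 x 10 mm covers it.
- latch (a joint): Travel of the steel slide latch on the front (m): 0 locked, its tongue over a tab on the lid's front edge; 0.045 fully open. It slides along the incubator's +y (the robot's left), against about 2 N of friction, and stays where it is left. The lid is free only once the latch has moved about 0.03, until then it is blocked.
- latch_grip (a point): On the latch's upright thumb plate, a steel block 12 mm wide (incubator y), 16 mm deep (x), 42 mm tall, centred 45 mm in front of the box's front face; the point is on its mid-line, 10 mm below its top, 137 mm above the bench. Free space all round it but for the 24 mm wide stem behind, 21 mm from this point. Axes as the incubator's. Moves with the latch.
- lid (a joint): Opening angle of the lid (rad): 0 shut, grows as it opens, stops at 1.25; 40 degrees is 0.698. The hinge has almost no friction and the lid falls shut from every angle. It weighs roughly 0.5 kg.
- lid_handle (a point): Middle of the lid's handle: a round steel bar 12 mm thick and 84 mm long, parallel to the incubator's y, on two posts at its ends, its axis 35 mm above the lid's top face. With the lid shut it lies 180.5 mm above the bench, 30 mm behind the lid's front edge and 210 mm in front of the hinge line. It turns with the lid; axes as the incubator's when shut.
- lid_hinge (a point): Middle of the hinge line, on the incubator's far rim, 135.5 mm above the bench; the line runs along the incubator's y. As the lid opens its front edge swings up and away from the robot. The handle bar's axis is offset from here by 210 mm along the lid towards its front edge and 45 mm square to the lid, upward.
- flask: Bystander: conical glass flask with a steel cap, 76 mm in diameter, 135 mm tall, beside the incubator (left or right); origin under its centre. Stays put.
- bottle: Bystander: clear bottle with an orange screw cap, 64 mm in diameter, 140 mm tall, beside the incubator (left or right); origin under its centre. Stays put.
- rack: Bystander: wire rack 52 x 104 mm filled with steel-capped tubes, 128 mm tall, beside the incubator on the right (its -y side); origin under its centre. Stays put.

How it is judged:
On the way, in this order (a step that is already met when the one before it is completed fails the run):
1. the latch is slid to its open end while the lid is still shut (value of joint latch above 0.038 m and value of joint lid below 0.06 rad), for 0.2 s.
2. the fingers raise the lid (value of joint lid above 0.3 rad and contact force between the fingers and lid above 0.5 N), for 0.1 s.
At the end, for the whole second after the job is handed in: The lid stands at 40 degrees, give or take 5, at rest (under 0.05 rad/s), carried by the gripper's fingers (contact of more than 1 N, nothing else propping it); the latch is within 9 mm of its open end; flask, bottle and rack stand upright within 30 mm of where they began (value of joint lid between 0.611 and 0.785 rad and velocity of joint lid between -0.05 and 0.05 rad/s and contact force between the fingers and lid above 1 N and value of joint latch above 0.036 m and contact force between lid and flask below 0.2 N and contact force between lid and bottle below 0.2 N and contact force between lid and rack below 0.2 N and not (distance of flask from where it was at the start of the episode above 0.03 m or angle between flask's own z axis and vertical above 0.35 rad) and not (distance of bottle from where it was at the start of the episode above 0.03 m or angle between bottle's own z axis and vertical above 0.35 rad) and not (distance of rack from where it was at the start of the episode above 0.03 m or angle between rack's own z axis and vertical above 0.35 rad)); the arm keeps its last pose, push and grip.
It fails at once if the flask is pushed more than 30 mm or tipped (distance of flask from where it was at the start of the episode above 0.03 m or angle between flask's own z axis and vertical above 0.35 rad).
It fails at once if the bottle is pushed more than 30 mm or tipped (distance of bottle from where it was at the start of the episode above 0.03 m or angle between bottle's own z axis and vertical above 0.35 rad).
It fails at once if the rack is pushed more than 30 mm or tipped (distance of rack from where it was at the start of the episode above 0.03 m or angle between rack's own z axis and vertical above 0.35 rad).
It also fails if it takes over 48 s, if anything falls off the work surface, if the arm or the gripper's body presses on something with over 40 N, if the wrist force passes 120 N, or if a joint passes its speed limit or range.

ROBOT

A 7-joint arm with a two-finger parallel gripper is mounted at the origin on the work surface. World frame = base frame: x ahead of the robot, y to its left, z up, the work surface at z = 0. Lengths are in m, angles in rad, forces in N, time in s.
With the tool pointing down it reaches from about 0.4 to 0.9 m from the base axis. Payload 5.5 kg.
Tool frame: the origin (TCP) lies midway between the tips of the shut fingers; the grasp point (between the pads) lies 19 mm behind it (manip.grip_depth is the distance from the TCP to the grasp point, in m); z points along the fingers, x is the direction in which the jaws open and shut, and the axes are right-handed (so a half turn about z gives the same grasp; the last joint's range is limited). The gripper opens to 92 mm and grips with 3 to 60 N. Pads are 19 mm wide; open, the fingers measure 130 mm over their backs; the gripper's body (75 mm by 190 mm) begins 47 mm behind the grasp point.
Start: joints at [1.561, 0.501, -0.427, 1.55, 0.221, 1.138, -0.21], TCP at [0.175, -0.626, 0.227] pointing down, gripper open.
Joint ranges: [-2.88, 2.88], [-0.31, 2.03], [-1.54, 1.56], [0.2, 2.42], [-1.41, 4.55], [0.19, 2.02], [-2.57, 2.57]. Speed limits (rad/s): [2.57, 2.57, 3.14, 3.14, 3.14, 3.14, 3.14].

INTERFACE

Orientations are given as a unit quaternion [x, y, z, w].
In Python, from bench import manip, effector, viewer gives the robot as it stands. Calls block until the motion is done:
- manip.move_pose(position, orientation): joint-space move of the TCP to a pose.
- manip.servo_line(position, ori=None, vel=0.15): straight line of the TCP; ori=None keeps the orientation; vel is the mean speed in m/s.
- manip.movej(angles): joint-space move.
- effector.open_jaws() and effector.close(f_grip=None): open the fingers fully, or close them until they stop; f_grip is the grip in N (None keeps the last).
- manip.sleep(seconds).
- manip.solve_ik(position, orientation): joint angles nearest the present ones, or None.
- viewer.get_image(name): name is "scene" or "top"; returns the picture (384x512x3 uint8, red, green, blue); there is no depth.
- viewer.get_calibration(name): a dict with "vfov" (degrees; the focal length in pixels is half the picture's height over the tangent of half this angle, whatever the lens; pixels are square), "cx", "cy" (the principal point, pixels), "dist_coeffs" ([k1, k2, p1, p2, k3] as OpenCV has them; the pictures are not rectified), "eye" and "attitude" of the camera in the world. Camera axes: x right, y down, z forward; pixel columns grow to the right and rows downward; lengths in m; the calibration is good to about 2 mm. A picture is of the moment at which its call begins. get_calibration takes no time and is no camera call.
A pose or a line that the arm cannot do raises manip.PlanningError and nothing moves.
- manip.hand_in(): hands the job in, once; it reports no verdict.
Readings, each from a call of its own:
- manip.current_clock(): time.
- manip.current_q(): joint angles.
- manip.current_joint_velocities(): joint speeds.
- manip.current_tau(): joint torques, N m.
- manip.current_tool_pos(): TCP position.
- manip.current_tcp_rot(): TCP orientation.
- manip.current_force(): force on the tool from outside, world axes, zero at the start.
- manip.current_wrist_torque(): the same for the moment, N m.
- manip.current_finger_gap(): finger opening in m.
Only numpy, scipy, OpenCV 4.12 (cv2) and the standard library are available. Lean on these libraries where they do the work, as an engineer would, in place of code of your own. Each camera call takes 0.05 s, during which the arm holds its last target. There are 200 camera calls.

## Working session

There is one attempt and no reset: what is moved stays moved. The work goes in short steps, each a Python script; the robot and the scene stay as the last script left them, time stands still between calls to the robot, and variables do not carry over. Pictures are saved under pics/ and viewed, about 8 in all and at most 12, crops included, and the job is handed in when it is done.

```bash
mkdir -p pics; ls
python3 - <<'E'
from bench import manip, effector, viewer
import cv2
for n in ("scene","top"):
    im=viewer.get_image(n); cv2.imwrite(f"pics/{n}0.png",im[:,:,::-1]); print(n,viewer.get_calibration(n))
print(manip.current_clock(),manip.current_tcp_rot(),manip.grip_depth,manip.current_finger_gap())
a=cv2.imread("pics/scene0.png");b=cv2.imread("pics/top0.png")
E
```

```text
pics
scene {'vfov': 53.5280902045442, 'cx': 249.75501488580696, 'cy': 186.47455118956313, 'dist_coeffs': array([-0.09902281,  0.        ,  0.        ,  0.        ,  0.        ]), 'eye': array([1.04935122, 0.27999   , 1.02220682]), 'attitude': array([ 0.4948261 ,  0.82678406, -0.22902609, -0.13828342])}
top {'vfov': 54.95406773823881, 'cx': 254.3826275220904, 'cy': 196.7895064157245, 'dist_coeffs': array([0.04015044, 0.        , 0.        , 0.        , 0.        ]), 'eye': array([0.44707747, 0.01420312, 1.26945657]), 'attitude': array([ 0.71504839, -0.69688823,  0.03166266, -0.0452778 ])}
0.1 [ 7.96691721e-01 -6.04385236e-01 -6.89336726e-04 -5.59479292e-04] 0.0188 0.09140967150818712
```

View pics/scene0.png

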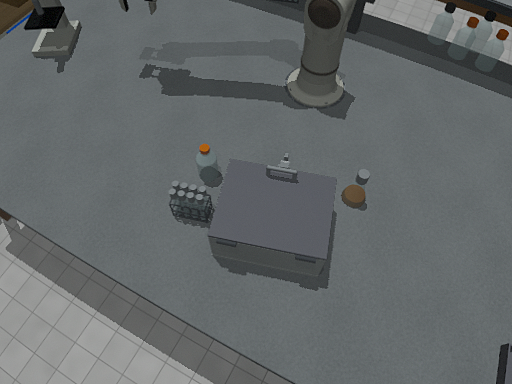

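View pics/top0.png

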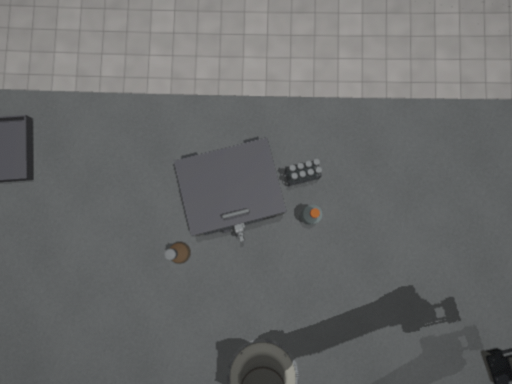

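Scene: lid corners about (230,160), (336,177), (210,237), (329,250), with the handle at (282,174) and the latch at (286,160). Top: lid corners about (176,161), (267,139), (285,213), (194,234), handle (235,214), latch (240,232), flask (178,250), bottle (313,214), rack (303,172).

```bash
cat > h.py <<'E'
import numpy as np, cv2
from scipy.spatial.transform import Rotation as R
from bench import viewer
def cam(n):
    c=viewer.get_calibration(n); f=192/np.tan(np.radians(c['vfov']/2))
    return np.array([[f,0,c['cx']],[0,f,c['cy']],[0,0,1]]),c['dist_coeffs'],np.array(c['eye']),R.from_quat(c['attitude']).as_matrix()
def ray(n,uv):
    K,d,e,A=cam(n); p=cv2.undistortPoints(np.float64(uv).reshape(-1,1,2),K,d)[:,0]
    return e,np.c_[p,np.ones(len(p))]@A.T
def onz(n,uv,z):
    e,v=ray(n,uv); return e+v*((z-e[2])/v[:,2])[:,None]
def proj(n,P):
    K,d,e,A=cam(n); P=(np.atleast_2d(P)-e)@A
    return cv2.projectPoints(P,np.zeros(3),np.zeros(3),K,d)[0][:,0]
E
python3 - <<'E'
from h import *
for nm,uv in (("top",[(176,161),(267,139),(285,213),(194,234)]),("scene",[(230,160),(336,177),(329,250),(210,237)])):
    P=onz(nm,uv,.1455); print(nm,P.round(3).tolist()); print([round(float(np.linalg.norm(P[i]-P[i-1])),3) for i in range(4)])
    print("handle",onz(nm,[(235,213.5)] if nm=="top" else [(283,171)],.1865).round(3), "latch", onz(nm,[(240,236)] if nm=="top" else [(286,156)],.147).round(3))
a=cv2.imread("pics/top0.png")[130:270,155:335];b=cv2.imread("pics/scene0.png")[140:270,160:380]
cv2.imwrite("pics/c.png",cv2.convertScaleAbs(np.hstack([cv2.resize(a,(400,311),interpolation=2),cv2.resize(cv2.imread("pics/scene0.png")[145:195,255:319],(398,311),interpolation=2)]),alpha=1.8))
E
```

```text
top [[0.675, 0.284, 0.145], [0.751, 0.003, 0.145], [0.522, -0.057, 0.145], [0.452, 0.218, 0.145]]
[0.233, 0.291, 0.237, 0.284]
handle [[0.514 0.092 0.187]] latch [[0.449 0.078 0.147]]
scene [[0.533, -0.057, 0.145], [0.445, 0.227, 0.145], [0.652, 0.29, 0.145], [0.76, 0.015, 0.145]]
[0.238, 0.297, 0.217, 0.296]
handle [[0.522 0.099 0.186]] latch [[0.447 0.076 0.147]]
```

View pics/c.png

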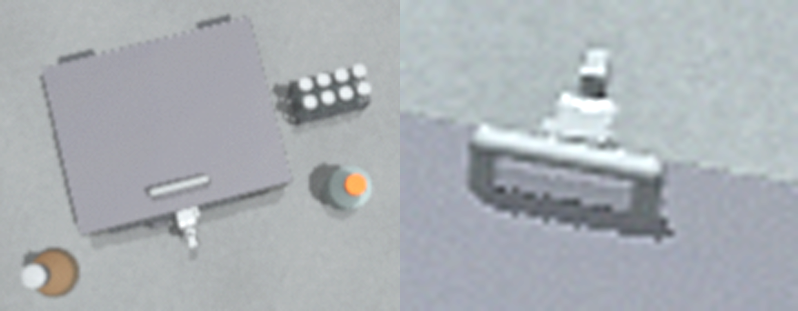

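Run:
```python
from h import *
from scipy.optimize import least_squares
t=lambda *p:[(155+x/2.222,130+y/2.222) for x,y in p]
s=lambda *p:[(255+x/6.22,145+y/6.22) for x,y in p]
h=[onz("top",t((150,191),(209,179)),.1865),onz("scene",s((655,159),(478,131)),.1865)]  # top order: +y end first ; axis seen ~ top
for k in h: print("handle",k.mean(0).round(4),np.linalg.norm(k[0]-k[1]).round(3),"yaw",np.degrees(np.arctan2(-(k[0]-k[1])[0],(k[0]-k[1])[1])).round(2))
for n,l in (("top",t((192,243))),("scene",s((595,57)))): print("latch top",onz(n,l,.147).round(4))
# lid corner fit, local coords relative to box centre
L=np.array([[.12,.15],[.12,-.15],[-.12,-.15],[-.12,.15]])
for n,P in (("top",onz("top",t((43,75),(247,17),(290,182),(79,233)),.1455)),("scene",onz("scene",[(329,250),(210,237),(230,160),(336,177)],.1455))):
    f=lambda q:(L@np.array([[np.cos(q[2]),np.sin(q[2])],[-np.sin(q[2]),np.cos(q[2])]])+q[:2]-P[:,:2]).ravel()
    r=least_squares(f,[.6,.1,.2]); x,y,a=r.x
    c=np.array([np.cos(a),np.sin(a)]);d=np.array([-c[1],c[0]])
    print(n,r.x.round(4),np.degrees(a).round(2),"res",np.abs(r.fun).max().round(4),"handle",(r.x[:2]-.09*c).round(4),"latch",(r.x[:2]-.165*c).round(4))
for nm,uv,z in (("flask",[(169,255)],.135),("bottle",[(315,213)],.14)): print(nm,onz("top",uv,z).round(3))
print("rack",onz("top",[(292,168),(316,161),(319,170),(295,176)],.128).round(3).tolist())
# lid outline from top by mask
im=cv2.imread("pics/top0.png"); print(im[185,225],im[120,200],im[250,250],im[190,188],im[230,270])
```

```text
handle [0.5152 0.09   0.1865] 0.08 yaw 12.97
handle [0.4345 0.243  0.1865] 0.076 yaw 17.52
latch top [[0.4392 0.0732 0.147 ]]
latch top [[0.3533 0.2358 0.147 ]]
top [0.5991 0.1159 0.2792] 16.0 res 0.0067 handle [0.5126 0.0911] latch [0.4405 0.0704]
scene [0.5975 0.1186 0.3243] 18.58 res 0.0115 handle [0.5122 0.0899] latch [0.4411 0.066 ]
flask [[0.386 0.293 0.135]]
bottle [[ 0.525 -0.149  0.14 ]]
rack [[0.665, -0.077, 0.128], [0.689, -0.152, 0.128], [0.661, -0.162, 0.128], [0.64, -0.087, 0.128]]
[97 92 92] [103 102 100] [100 100  98] [96 91 91] [102 101  99]
```

Run:
```python
from h import *
s=lambda *p:[(255+(x-400)/6.22,145+y/6.22) for x,y in p]
k=onz("scene",s((655,159),(478,131)),.1865)
print("handle",k.mean(0).round(4),np.linalg.norm(k[0]-k[1]).round(3),"yaw",np.degrees(np.arctan2(-(k[0]-k[1])[0],(k[0]-k[1])[1])).round(2))
print("latch top",onz("scene",s((595,57)),.147).round(4))
for n in ("top","scene"):
    im=cv2.imread(f"pics/{n}0.png").astype(int)
    x0,y0,x1,y1=(165,125,300,245) if n=="top" else (200,145,345,265)
    m=np.zeros(im.shape[:2],np.uint8); d=im[...,0]-im[...,1]
    m[y0:y1,x0:x1]=(cv2.medianBlur(np.clip(d,0,255).astype(np.uint8),3)[y0:y1,x0:x1]>=4)*255
    m=cv2.morphologyEx(m,cv2.MORPH_CLOSE,np.ones((7,7)));m=cv2.morphologyEx(m,cv2.MORPH_OPEN,np.ones((5,5)))
    c=max(cv2.findContours(m,0,1)[0],key=cv2.contourArea)
    W=onz(n,c[:,0]+0.,.1455)[:,:2].astype(np.float32)
    (cx,cy),wh,a=cv2.minAreaRect(W); print(n,cv2.contourArea(c),(round(cx,4),round(cy,4)),np.round(wh,4),a)
```

```text
handle [0.5159 0.0921 0.1865] 0.076 yaw 17.46
latch top [[0.4411 0.0739 0.147 ]]
top 7183.0 (0.6025, 0.1168) [0.2409 0.2979] 15.626794815063477
scene 9173.0 (0.6077, 0.1178) [0.2547 0.3021] 15.93305492401123
```

```bash
cat >> h.py <<'E'
YAW=np.radians(15.7); C=np.array([.6025,.1168,0]); BX=np.array([np.cos(YAW),np.sin(YAW),0]); BY=np.array([-BX[1],BX[0],0]); Z=np.array([0,0,1.])
G=.0188
def tool(x,z):
    x=x/np.linalg.norm(x); return R.from_matrix(np.c_[x,np.cross(z,x),z]).as_quat()
def handle(th,tilt,s,depth=G):  # tool tilts back with the lid by `tilt`
    g=C+BX*.12+Z*.1355+.21*(-np.cos(th)*BX+np.sin(th)*Z)+.045*(np.sin(th)*BX+np.cos(th)*Z)
    z=-(np.sin(tilt)*BX+np.cos(tilt)*Z); x=np.cos(tilt)*BX-np.sin(tilt)*Z
    return g+z*depth,tool(s*x,z)
LG=C-.165*BX+.137*Z
E
python3 - <<'E'
from h import *
from bench import manip
for s in (1,-1):
    q=manip.solve_ik(LG-Z*G+Z*.15,tool(s*BY,-Z)); print("latch",s,None if q is None else np.round(q,2))
    for th,ti in ((0,0),(0,-.3),(.35,.17),(.698,0),(.698,.35),(.698,.698)):
        q=manip.solve_ik(*handle(th,ti,s)); print(s,th,ti,None if q is None else np.round(q,2))
E
```

```text
latch 1 [ 0.93  0.24 -1.28  1.96  0.25  1.12  1.39]
1 0 0 [ 0.7   0.67 -1.25  1.91  0.72  1.11 -0.57]
1 0 -0.3 [ 0.72  0.35 -1.07  2.15  0.58  0.58 -0.46]
1 0.35 0.17 [ 0.62  0.82 -1.36  1.64  0.72  1.51 -0.57]
1 0.698 0 [ 0.62  0.67 -1.3   1.59  0.65  1.39 -0.48]
1 0.698 0.35 [ 0.26  0.71 -0.86  1.29  0.43  1.7  -0.31]
1 0.698 0.698 [-0.15  0.82 -0.21  1.02  0.12  2.01 -0.06]
latch -1 [ 0.4   0.1  -0.65  1.97  0.07  1.09 -1.58]
-1 0 0 [-1.09  0.58  1.14  1.96 -0.62  1.01 -2.52]
-1 0 -0.3 [ 0.86  0.48 -1.29  2.15  0.81  0.68  2.5 ]
-1 0.35 0.17 [-1.03  0.69  1.19  1.69 -0.57  1.38 -2.57]
-1 0.698 0 [-1.1   0.7   1.36  1.65 -0.7   1.38 -2.51]
-1 0.698 0.35 [-0.91  0.95  1.35  1.34 -0.71  1.81 -2.49]
-1 0.698 0.698 None
```

Run:
```python
from h import *
from bench import manip
p=np.array(manip.current_tool_pos()); manip.servo_line(p+Z*.12,vel=.2)
manip.move_pose(LG-Z*G+Z*.15,tool(-BY,-Z))
manip.servo_line(LG-Z*G+Z*.05,vel=.15)
print(manip.current_clock(),manip.current_tool_pos(),manip.current_q(),manip.current_force())
ims=[viewer.get_image(n)[:,:,::-1] for n in ("scene","top")]
print(proj("scene",LG),proj("top",LG))
cv2.imwrite("pics/d.png",np.hstack([cv2.resize(ims[0][90:210,210:350],(400,343)),cv2.resize(ims[1][150:300,170:310],(320,343))]))
```

```text
4.3167 [0.44430042 0.07222252 0.1687816 ] [ 0.16005464  0.21355813 -0.4229102   2.08984093  0.11513214  0.85881006
 -1.62658973] [-0.10535163  0.59572495  0.18493281]
[[285.12700352 156.64433401]] [[241.97911272 237.87471213]]
```

View pics/d.png

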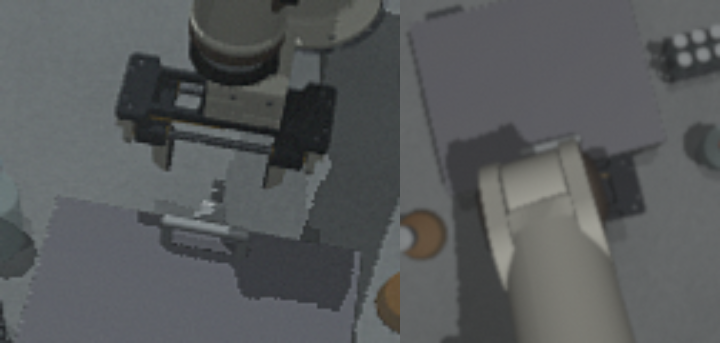

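The latch plate (crop left, about (210,195)) lies between the finger tips, (160,165) and (270,180), and nothing else is near them. I'll lower, grip and slide.

Run:
```python
from h import *
from bench import manip, effector
L=LG-.002*BX
manip.servo_line(L-Z*G,vel=.1); print("F down",np.round(manip.current_force(),1))
effector.close(f_grip=15); print("gap",manip.current_finger_gap(),np.round(manip.current_force(),1))
for d in (.02,.04,.045,.047):
    manip.servo_line(L-Z*G+d*BY,vel=.06); F=np.array(manip.current_force()); print(d,manip.current_tool_pos().round(4) if hasattr(manip.current_tool_pos(),'round') else manip.current_tool_pos(),"Fy,Fx",(F@BY).round(1),(F@BX).round(1),F[2].round(1),"gap",manip.current_finger_gap())
    if abs(F@BY)>15: break
manip.sleep(.3); print(manip.current_clock())
im=viewer.get_image("scene")[:,:,::-1]; cv2.imwrite("pics/e.png",cv2.resize(im[90:210,210:350],(500,429)))
```

```text
F down [ 0.1 -0.8  1.1]
gap 0.011760358682426617 [-0.9  2.4  0.7]
0.02 [0.436  0.0921 0.1182] Fy,Fx 1.5 -0.5 -0.3 gap 0.011633016951319656
0.04 [0.4305 0.1113 0.1182] Fy,Fx 2.3 -0.0 -0.4 gap 0.011939209137323712
0.045 [0.4294 0.1153 0.1182] Fy,Fx 1.1 -0.3 -0.2 gap 0.011971119008481714
0.047 [0.4293 0.1156 0.1182] Fy,Fx -5.7 -0.3 -1.2 gap 0.01189885865968916
8.0417
```

View pics/e.png

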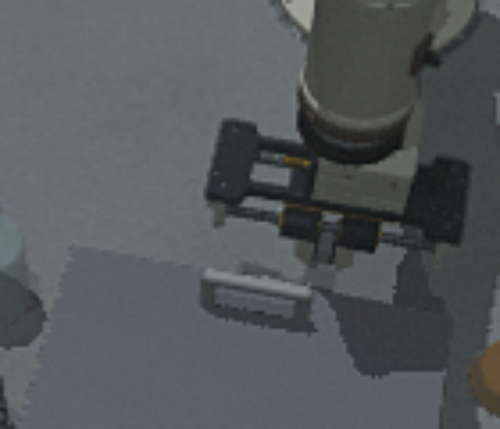

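The fingers grip the latch (gap 11.9 mm) and it stops at its open end: the TCP stalls after about 45 mm of travel with the force reversing to -5.7 N. Next I take the handle, with the fingers across the bar.

Run:
```python
from h import *
from bench import manip, effector
L=LG-.002*BX
manip.servo_line(L-Z*G+.0455*BY,vel=.05)
effector.open_jaws()
manip.servo_line(L-Z*G+.0455*BY+.16*Z,vel=.2)
p,q=handle(0,0,1); manip.move_pose(p+.11*Z,q)
manip.servo_line(p+.05*Z,vel=.15)
print(manip.current_clock(),manip.current_tool_pos(),p,np.round(manip.current_q(),2),np.round(manip.current_force(),1))
ims=[viewer.get_image(n)[:,:,::-1] for n in ("scene","top")]
cv2.imwrite("pics/f.png",np.hstack([cv2.resize(ims[0][90:210,210:350],(400,343)),cv2.resize(ims[1][150:300,170:310],(320,343))]))
```

```text
12.5667 [0.51599497 0.09269013 0.21206137] [0.51585774 0.09244596 0.1617    ] [ 0.2   0.3  -0.51  1.88  0.17  1.01 -0.11] [ 0.  -0.1 -0.2]
```

View pics/f.png

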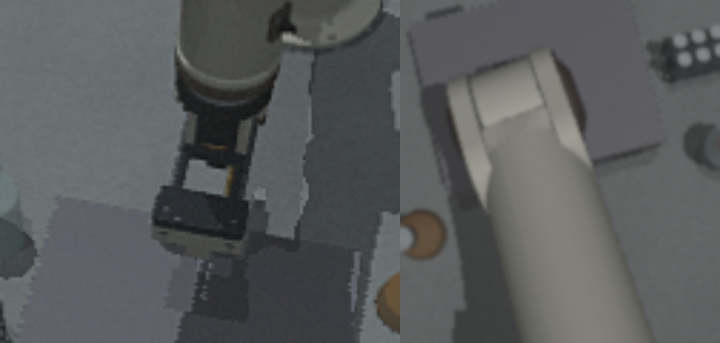

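The arm hides the handle. The latch shows at about (260,195) in the left crop, clear of the gripper and shifted to its open side. The handle estimates from both views agree within 2 mm, so I'll lower and grip.

Run:
```python
from h import *
from bench import manip, effector
p,q=handle(0,0,1)
manip.servo_line(p,vel=.1); print("F",np.round(manip.current_force(),1))
effector.close(f_grip=30); F=np.array(manip.current_force())
print("gap",manip.current_finger_gap(),"Fbx",(F@BX).round(1),(F@BY).round(1),F[2].round(1),manip.current_tool_pos())
if .009<manip.current_finger_gap()<.015:
    for th in (.06,.12):
        manip.servo_line(*handle(th,.3*th,1),vel=.06); F=np.array(manip.current_force())
        print(th,"F",(F@BX).round(1),(F@BY).round(1),F[2].round(1),manip.current_finger_gap(),np.round(manip.current_tool_pos()-handle(th,.3*th,1)[0],4))
print(manip.current_clock())
```

```text
F [ 0.5 -0.2 -0.5]
gap 0.011195485349754555 Fbx 3.0 -1.0 -3.3 [0.51662496 0.09267393 0.16172852]
0.06 F 5.4 -0.4 -4.7 0.01121585810608996 [ 0.0007  0.0002 -0.0002]
0.12 F 6.3 0.4 -6.5 0.011236972345946875 [ 0.0005  0.0001 -0.0005]
15.275
```

Run:
```python
from h import *
from bench import manip, effector
for th in (.22,.34,.46,.58,.66,.70):
    p,q=handle(th,.3*th,1); manip.servo_line(p,q,vel=.06); F=np.array(manip.current_force())
    print(th,"F",(F@BX).round(1),(F@BY).round(1),F[2].round(1),round(manip.current_finger_gap(),4),np.round(manip.current_tool_pos()-p,4))
    if np.linalg.norm(F)>50: break
manip.sleep(.5)
F=np.array(manip.current_force());print(manip.current_clock(),F.round(1),manip.current_finger_gap())
ims=[viewer.get_image(n)[:,:,::-1] for n in ("scene","top")]
for n,i in zip("st",ims): cv2.imwrite(f"pics/g{n}.png",i)
cv2.imwrite("pics/g.png",np.hstack([cv2.resize(ims[0][60:300,140:400],(433,400)),cv2.resize(ims[1][110:290,150:340],(365,346)).copy() if 0 else cv2.resize(ims[1][110:290,150:310],(356,400))]))
```

```text
0.22 F 6.9 0.1 -6.1 0.0111 [ 0.0001  0.     -0.0009]
0.34 F 5.4 0.2 -7.2 0.0109 [-0.0005 -0.0001 -0.0011]
0.46 F 1.9 -1.0 -5.2 0.0111 [-0.001  -0.0002 -0.0008]
0.58 F -4.1 0.3 -1.2 0.0106 [-0.001  -0.0002 -0.0001]
0.66 F -6.9 0.2 3.2 0.0111 [-0.0008 -0.0002  0.0006]
0.7 F -7.3 0.1 4.0 0.0111 [-0.0007 -0.0002  0.0009]
18.7333 [-6.6 -1.5  2.7] 0.011071375084393488
```

View pics/g.png

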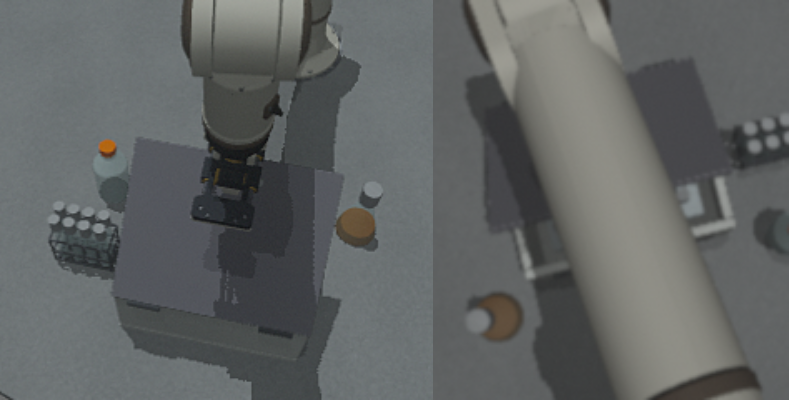

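Both pictures show the lid raised with the gripper on its handle. Its front corners are at scene crop (137,138) and (343,173), and top crop (485,230) and (733,173). The flask, bottle and rack are where they were. Next I check the angle from these corners.

Run:
```python
from h import *
from bench import manip
ob={"scene":[(222.3,142.8),(346,163.8)],"top":[(284.8,187.9),(173.4,213.5)]}
for n in ob:
    for d in (35,38,40,42,45):
        t=np.radians(d); P=[C+.12*BX+.1355*Z+.24*(-np.cos(t)*BX+np.sin(t)*Z)+.01*(np.sin(t)*BX+np.cos(t)*Z)+s*.15*BY for s in (-1,1)]
        print(n,d,(proj(n,np.array(P))-ob[n]).round(1).tolist())
print(proj("top",LG+.045*BY),np.round(manip.current_joint_velocities(),4))
```

```text
scene 35 [[0.7, -0.7], [-0.4, 0.4]]
scene 38 [[-0.4, -0.7], [0.2, 0.7]]
scene 40 [[-1.1, -0.5], [0.6, 1.1]]
scene 42 [[-1.9, -0.2], [1.0, 1.7]]
scene 45 [[-3.1, 0.5], [1.5, 2.7]]
top 35 [[0.0, 2.2], [3.1, 4.0]]
top 38 [[-0.5, -1.1], [1.6, 1.0]]
top 40 [[-0.9, -3.4], [0.6, -1.2]]
top 42 [[-1.3, -5.8], [-0.4, -3.5]]
top 45 [[-2.0, -9.6], [-2.0, -7.1]]
[[227.65579801 241.52218926]] [ 0.0004 -0.0009  0.0006  0.0003 -0.0007  0.0006 -0.0003]
```

The images say about 38° (top 37–39, scene 35–40) and the arm's kinematics say 40°. I'll raise it by 1° to centre the two, settle, then hand in.

Run:
```python
from h import *
from bench import manip
p,q=handle(.716,.21,1); manip.servo_line(p,q,vel=.03); manip.sleep(.8)
print(np.round(manip.current_force(),1),manip.current_finger_gap(),np.abs(manip.current_joint_velocities()).max(),np.round(manip.current_tool_pos()-p,4),manip.current_clock())
manip.hand_in()
```

```text
[-5.9 -1.   3.6] 0.010961400349090317 0.002938377060525885 [-0.0009 -0.0002  0.0008] 19.9
the job is handed in; nothing more can be done
```

I slid the latch to its open end, took the lid by its handle and raised it to about 40°, and handed the job in while the gripper still held it, at 19.9 s.

- **Latch:** the gripper stalled after about 45 mm of travel with the force reversing to about −6 N, so it reached the end stop. A later picture shows the latch moved to its open side. I did not measure its position again after letting go.
- **Lid angle:** the two checks disagree slightly. At the pose just before the last move, the arm's position gave 40° and the lid corners gave about 38° (37–39° from the top view, 35–40° from the scene view). I then raised it about 1°, so I expect 39–41°, inside the 35–45° band. I took no picture after that last move.
- **Holding:** the fingers closed to 11 mm on the 12 mm bar with a 30 N grip. The arm was at rest and the wrist force about 7 N when I handed in.
- **Bystanders:** the flask, bottle and rack stood upright in their places in the last pictures, judged by eye.

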